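# Load the full solder reel into the feed cradle

### The arm

A 7-joint arm with a two-finger parallel gripper is mounted at the origin on the work surface. World frame = base frame: x ahead of the robot, y to its left, z up, the work surface at z = 0. Lengths are in m, angles in rad, forces in N, time in s.
With the tool pointing down it reaches from about 0.35 to 0.9 m from the base axis. Payload 8.1 kg.
Tool frame: the origin (TCP) lies midway between the tips of the shut fingers; the grasp point (between the pads) lies 19 mm behind it (arm.pinch_z is the distance from the TCP to the grasp point, in m); z points along the fingers, y is the direction in which the jaws open and shut (so a half turn about z gives the same grasp; the last joint's range is limited). The gripper opens to 92 mm and grips with 3 to 60 N. Pads are 19 mm wide; open, the fingers measure 130 mm over their backs; the gripper's body (75 mm by 190 mm) begins 47 mm behind the grasp point.
Start: joints at [-1.421, 0.434, 0.025, 1.573, -0.012, 1.134, -0.075], TCP at [0.156, 0.605, 0.227] pointing down, gripper open.
Joint ranges: [-2.62, 2.62], [-0.44, 2.09], [-1.27, 1.32], [0.08, 2.57], [-1.32, 4.46], [0.12, 2], [-2.74, 2.74]. Speed limits (rad/s): [2.22, 2.22, 3.01, 3.01, 3.14, 3.14, 3.14].

### API

Orientations are given as a rotation vector (axis times angle).
In Python, from cell import arm, eyes gives the robot as it stands.
- The arm moves only by the tool apply_moves, never from a script. Its argument "targets" is one flat list of numbers, 5 for each row, row after row: the closure, from 0 (fully open) to 1 (shut), then the shift along the tool's x, y, z each as a share of 40 cm, from -1 to 1, then the turn about the tool's z as a share of pi/2 rad, from -1 to 1. A call has 1 to 20 rows; each row shifts and turns the commanded pose from where the row before left it, along the tool's axes as they then stand; what a row does not reach is not made up. A row lasts 1/8 s, in which the tool goes at most 62.5 mm and 10.7 degrees, less where a joint would pass 70% of its speed; a pose out of reach is approached as far as the arm can. A call with a number of a shift or a turn outside -1 to 1 is refused whole. A call with a gripper value outside its range is refused whole. The fingers move at their own pace and stop on an object; "grip_force" is the grip in N (left out, the last holds). Time passes only in rows, so rows that do not move let the fingers close. It gives the time, the measured TCP pose, the force and the opening at its end, in the units of the state.
- arm.observe(): the state, without advancing time (a new reading comes with each control period).
- eyes.get_image(name): name is "scene" or "side" or "wrist"; returns the picture (480x640x3 uint8, red, green, blue); there is no depth.
- eyes.camera_params(name): a dict with "camera_matrix" (3x3 intrinsics, pixels), "xyz" and "attitude" of the camera in the world; the wrist camera has in their place "hand_eye" (4x4, takes a point from camera to tool coordinates, whose origin is the TCP and whose axes are the flange's). Camera axes: x right, y down, z forward; pixel columns grow to the right and rows downward; lengths in m; the calibration is good to about 2 mm. The wrist camera is an equidistant fisheye: a pixel r from the principal point sees the ray r / f radians off the axis. A picture is of the moment at which its call begins: read the wrist's pose just before it. camera_params takes no time and is no camera call.
- arm.sign_off(): hands the job in, once; it reports no verdict.
The state is a dict: "clock": time; "joints": joint angles; "dq": joint speeds; "joint_efforts": joint torques, N m; "position": TCP position; "ee_rot": TCP orientation; "force": force on the tool from outside, world axes, zero at the start; "ft_torque": the same for the moment, N m; "width": opening from 0.0 (shut) to 1.0 (fully open).
Only numpy, scipy, OpenCV 4.12 (cv2) and the standard library are available. Lean on these libraries where they do the work, as an engineer would, in place of code of your own. Each camera call takes 0.05 s, during which the arm holds its last target.

### The job

Take the full reel of solder that lies on its side on the bench and lay it in the feed cradle, resting on both bars between the two end cheeks with its axis along the bars, then let go. Either way round will do. Leave the empty reel where it lies.

Things in the scene. Friction and masses are not known exactly. Their poses are not given: they have to be found in the camera images.
- full_reel: Full reel, 0.2-0.4 kg: two blue flanges 52 mm in diameter, 4 mm thick, 66 mm long overall; between them (58 mm clear) grey solder wire wound to 38 mm diameter. Lies on its side with both flange rims on the bench; rolls freely if pushed. Origin: its centre, on the axis (26 mm above the bench at the start). y: the reel's axis; x and z turn as it rolls. Both ends alike.
- empty_reel: Empty reel, to be left alone: the same blue flanges (52 mm in diameter, 66 mm long overall) with only a bare blue core 20 mm in diameter between them. Also lies on its side and rolls freely. Origin and axes as for the full reel. The two reels lie to the left of the cradle, either one the nearer to it.
- cradle: Fixed feed cradle: grey base 80 (x) by 106 (y) by 8 mm; two steel bars, 10 mm thick, along y, centred at x = -13 and +13 mm, 18 mm up; at each end a cheek 50 mm wide (x), 5 mm thick, top 36 mm up. Cheeks 90 mm apart inside: 12 mm play at each end of a reel. Open above and at the sides. Origin: centre of underside, on the bench, z up. A seated reel's axis is at x = 0, 46 mm up.

How it is judged:
At the end, for the whole second after the job is handed in: The full reel rests in the cradle: its centre within 10 mm of the cradle's middle across the bars and 15 mm along them, 41 to 51 mm above the bench, its axis within 10 degrees of the bars, at rest. The empty reel is within 30 mm of where it started (x of full_reel in the frame of cradle between -0.01 and 0.01 m and y of full_reel in the frame of cradle between -0.015 and 0.015 m and z of full_reel in the frame of cradle between 0.041 and 0.051 m and angle between the y axis of full_reel and the y axis of cradle, either way round below 0.18 rad and linear speed of full_reel below 0.03 m/s and angular speed of full_reel below 0.5 rad/s and distance of empty_reel from where it was at the start of the episode below 0.03 m); the robot touches nothing.
It fails at once if the empty reel was pushed or rolled more than 30 mm from its place (distance of empty_reel from where it was at the start of the episode above 0.03 m).
It also fails if it takes over 40 s, if anything falls off the work surface, if the arm or the gripper's body presses on something with over 40 N, if the wrist force passes 120 N, or if a joint passes its speed limit or range.

## Working session

There is one attempt and no reset: what is moved stays moved. The work goes in short steps, Python scripts to look and compute and a tool call to move; the robot and the scene stay as the last step left them, time stands still between calls to the robot, and variables do not carry over. Pictures are saved under pics/ and viewed, and the job is handed in when it is done.

Besides the shell and the picture viewer there is one more tool, called after ">>>" as name(argument=value, ...) on one line, values as JSON. apply_moves: Moves the arm, as the interface text tells. Its arguments: {"type":"object","properties":{"targets":{"type":"array"},"grip_force":{"type":"number"}},"required":["targets"]}

```bash
mkdir -p pics; python3 - <<'E'
from cell import arm, eyes
import cv2
s=arm.observe();print(s, arm.pinch_z)
for n in ["scene","side","wrist"]:
    im=eyes.get_image(n); cv2.imwrite(f"pics/{n}0.png",im[:,:,::-1]); print(n,eyes.camera_params(n))
E
```

```text
{'clock': 0.0, 'joints': array([-1.42059775,  0.4352091 ,  0.02500848,  1.57411728, -0.01162963,
        1.13401159, -0.07510402]), 'dq': array([-0.00063066, -0.00051457, -0.0008262 ,  0.00082192,  0.00019603,
        0.00075068,  0.00044375]), 'joint_efforts': array([ 7.88345769e-04, -6.67857170e+01,  9.85405035e-01, -3.14460397e+01,
       -6.05108030e-02,  4.34252957e-02,  1.83995967e-04]), 'position': array([0.15625693, 0.60460669, 0.22594621]), 'ee_rot': array([-3.96214790e-01, -3.11643648e+00,  2.51048503e-03]), 'force': array([-0.29897223,  0.00531235,  0.15216824]), 'ft_torque': array([-0.01032667, -0.02418674, -0.02163349]), 'width': 1.000465722115862} 0.0188
scene {'camera_matrix': array([[447.70153541,   0.        , 313.46913195],
       [  0.        , 447.70153541, 240.20168309],
       [  0.        ,   0.        ,   1.        ]]), 'xyz': array([ 0.92455362, -0.23337769,  0.58940017]), 'attitude': array([-2.16366765, -1.16798387,  0.42921128])}
side {'camera_matrix': array([[437.92303173,   0.        , 312.99090061],
       [  0.        , 437.92303173, 237.71898086],
       [  0.        ,   0.        ,   1.        ]]), 'xyz': array([ 0.17467749, -0.42856179,  0.44528704]), 'attitude': array([-2.08229236,  0.66977313, -0.37472321])}
wrist {'camera_matrix': array([[371.64829954,   0.        , 321.84147794],
       [  0.        , 371.64829954, 242.08879482],
       [  0.        ,   0.        ,   1.        ]]), 'hand_eye': array([[ 9.04903882e-05, -9.57868431e-01, -2.87207347e-01,
         7.83069925e-02],
       [ 9.99999996e-01,  9.09728012e-05,  1.16654867e-05,
        -4.03076310e-04],
       [ 1.49540555e-05, -2.87207347e-01,  9.57868435e-01,
        -1.57953745e-01],
       [ 0.00000000e+00,  0.00000000e+00,  0.00000000e+00,
         1.00000000e+00]])}
```

View pics/scene0.png

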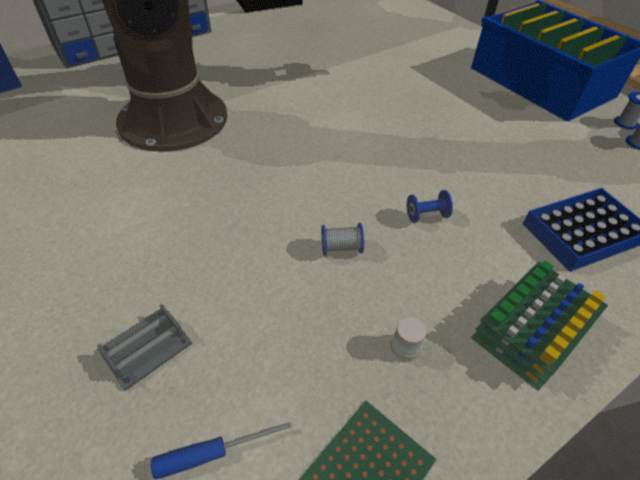

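View pics/side0.png

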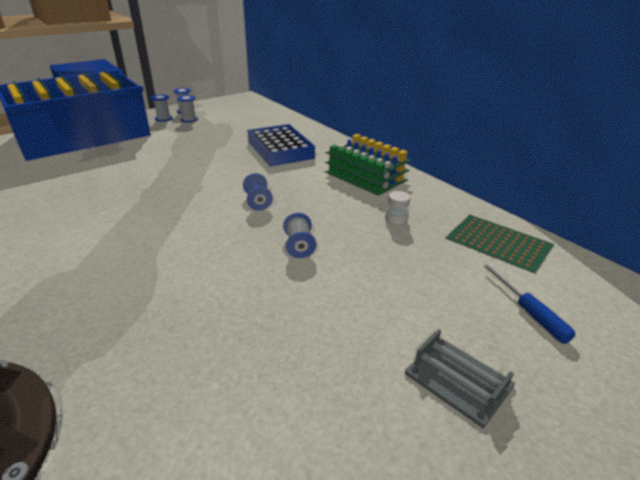

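View pics/wrist0.png

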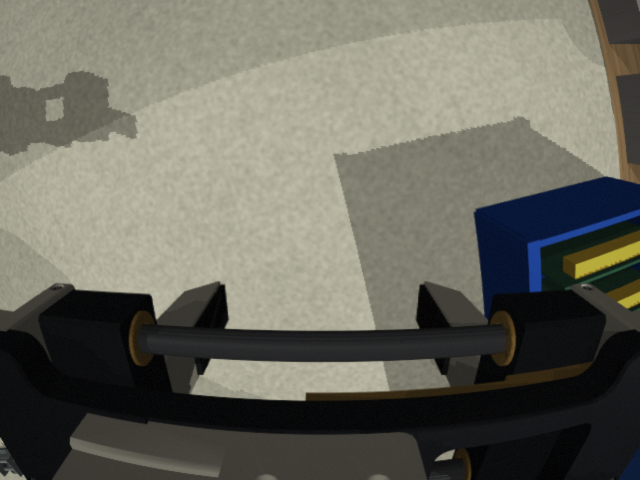

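The scene view shows the full reel (grey wire) near (343,239), the empty reel near (429,207) and the cradle near (145,347). In the side view they are near (299,236), (257,192) and (460,377). The wrist camera shows none of them. Next I'll enlarge crops.

```bash
python3 - <<'E'
import cv2,numpy as np
a=cv2.imread('pics/scene0.png');b=cv2.imread('pics/side0.png')
def crop(im,x,y,w,h,k,n):
    c=cv2.resize(im[y:y+h,x:x+w],None,fx=k,fy=k,interpolation=cv2.INTER_CUBIC)
    for i in range(0,w,10): cv2.putText(c,str(x+i),(i*k,8),0,.3,(0,0,255));c[::4,i*k]=(0,0,255)
    for i in range(0,h,10): cv2.putText(c,str(y+i),(0,i*k),0,.3,(0,0,255));c[i*k,::4]=(0,0,255)
    cv2.imwrite(n,c)
crop(a,310,180,150,85,5,'pics/c1.png')
crop(a,90,295,110,95,6,'pics/c2.png')
crop(b,235,165,90,100,6,'pics/c3.png')
crop(b,400,325,120,100,6,'pics/c4.png')
E
```

```text
(no output)
```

View pics/c1.png

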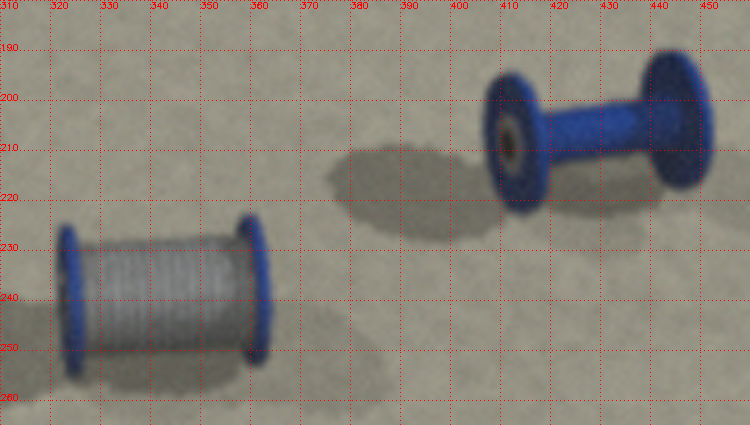

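View pics/c2.png

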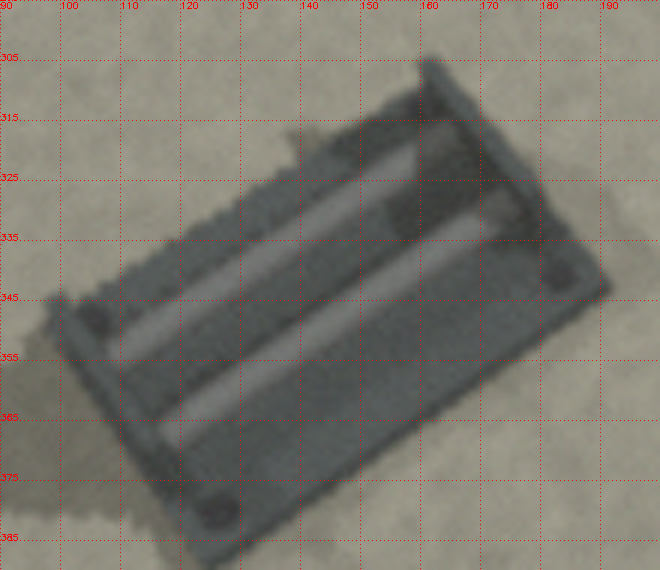

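View pics/c3.png

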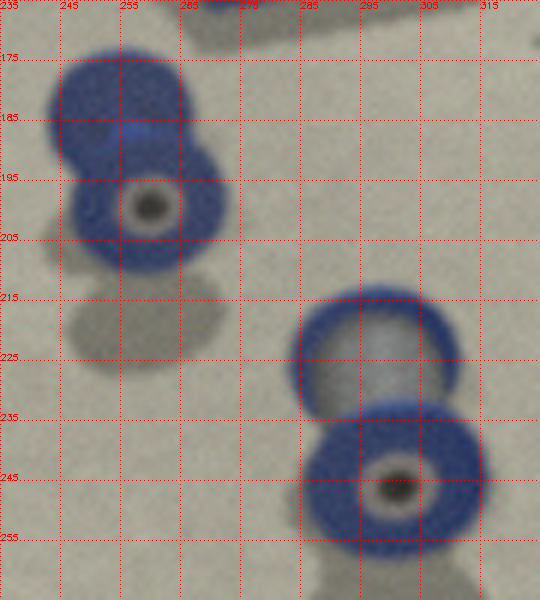

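View pics/c4.png

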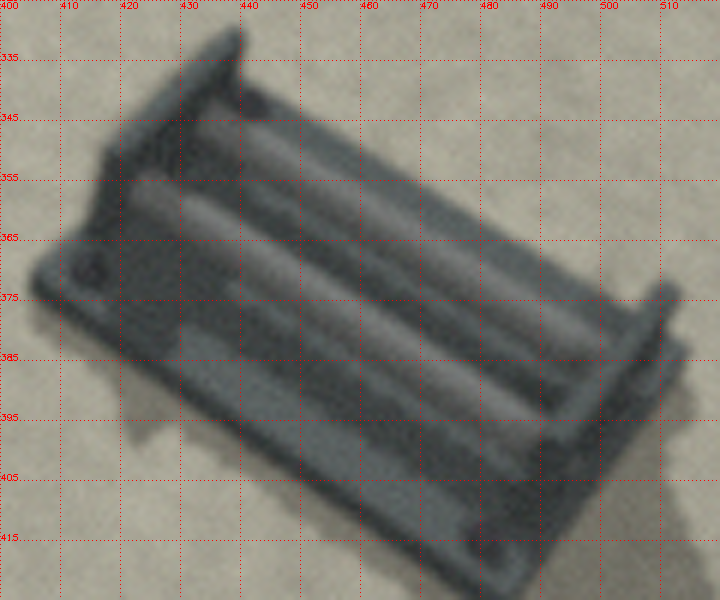

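```bash
cat > h.py <<'E'
import numpy as np,cv2
from scipy.spatial.transform import Rotation as R
from scipy.optimize import least_squares
from cell import arm,eyes
P={n:eyes.camera_params(n) for n in("scene","side")}
def proj(n,X):
    p=P[n];c=R.from_rotvec(p['attitude']).inv().apply(np.atleast_2d(X)-p['xyz']);K=p['camera_matrix']
    return (c@K.T)[:,:2]/c[:,2:]
def bp(n,u,v,z):
    p=P[n];d=R.from_rotvec(p['attitude']).apply(np.linalg.inv(p['camera_matrix'])@[u,v,1])
    return p['xyz']+d*(z-p['xyz'][2])/d[2]
def fit(obs,x0):
    # obs: (cam, local xyz, pixel)
    def f(q):
        r=R.from_euler('z',q[2])
        return np.concatenate([proj(c,r.apply(l)+[q[0],q[1],0])[0]-px for c,l,px in obs])
    s=least_squares(f,x0); return s.x,s.fun.reshape(-1,2).round(1)
E
python3 - <<'E'
from h import *
print(bp('scene',343,239,.026),bp('side',298,236,.026)); print(bp('scene',145,347,.01),bp('side',460,377,.01))
for a in [(324,240.5),(361,237.5),(412,209),(445,204)]: print(a,bp('scene',*a,.026))
for a in [(300.5,246),(297.5,227),(260,199.5),(254.5,185.5)]: print(a,bp('side',*a,.026))
for a in [(124,390),(191.5,343)]: print(a,bp('scene',*a,.004))
for a in [(406,373),(485,425),(514,382)]: print(a,bp('side',*a,.004))
E
```

```text
[0.53404169 0.09493205 0.026     ] [0.52817051 0.09087081 0.026     ]
[ 0.53699568 -0.25454545  0.01      ] [ 0.528398   -0.25665725  0.01      ]
(324, 240.5) [0.51936441 0.06595888 0.026     ]
(361, 237.5) [0.54790517 0.12269354 0.026     ]
(412, 209) [0.54284351 0.24283839 0.026     ]
(445, 204) [0.56582393 0.3026899  0.026     ]
(300.5, 246) [0.51459711 0.06371904 0.026     ]
(297.5, 227) [0.54375194 0.11515681 0.026     ]
(260, 199.5) [0.54005327 0.24006997 0.026     ]
(254.5, 185.5) [0.56099592 0.29831533 0.026     ]
(124, 390) [ 0.57951515 -0.30019523  0.004     ]
(191.5, 343) [ 0.56342696 -0.1964452   0.004     ]
(406, 373) [ 0.48328446 -0.21126972  0.004     ]
(485, 425) [ 0.50305319 -0.31233795  0.004     ]
(514, 382) [ 0.58121953 -0.2975505   0.004     ]
```

```bash
python3 - <<'E'
from h import *
def reel(sl,sr,nh,ff,x0):
    h=.026
    return fit([('scene',[0,sl[2],h],sl[:2]),('scene',[0,sr[2],h],sr[:2]),('side',[0,nh[2],h],nh[:2]),('side',[0,ff[2],h],ff[:2])],x0)
print(reel((324,240.5,-.031),(360.5,237.5,.031),(300.5,246,-.033),(297.5,227,.03),[.53,.093,-.47]))
print(reel((412,209,-.033),(445.5,204,.031),(260,199.5,-.033),(254.5,185.7,.03),[.55,.27,-.37]))
o=[('scene',[.04,-.053,.004],(124,389)),('scene',[.04,.053,.004],(191,343)),
('side',[-.04,.053,.004],(405.5,372)),('side',[-.04,-.053,.004],(486,425)),('side',[.04,-.053,.006],(514,382)),
('scene',[-.025,.05,.036],(162,305)),('scene',[-.025,-.05,.036],(98,345)),
('side',[.025,.05,.036],(439.5,331)),('side',[.025,-.05,.036],(512,373)),('side',[-.025,.05,.036],(418,350))]
q,r=fit(o,[.53,-.255,.15]);print(q,r.tolist())
E
```

```text
(array([ 0.53227356,  0.0935202 , -0.50132283]), array([[-0.5, -0.8],
       [-0.7,  0.2],
       [ 0.6, -0.6],
       [-0.1, -1.7]]))
(array([ 0.55381892,  0.27395006, -0.36117815]), array([[-0.2, -0.3],
       [-0.8, -0.4],
       [ 0.2, -0.9],
       [ 0.5, -1.3]]))
[ 0.53166025 -0.25439804  0.17205577] [[0.5, 1.2], [0.8, -1.1], [-0.9, -0.2], [-1.1, 1.6], [1.6, 0.6], [-0.8, -1.8], [-1.8, 0.2], [-1.0, -3.3], [2.7, -0.9], [-0.9, -1.1]]
```

>>> apply_moves(targets=[0,-0.1025,-0.0834,0,0,0,-0.1025,-0.0834,0,0,0,-0.1025,-0.0834,0,0,0,-0.1025,-0.0834,0,0,0,-0.1025,-0.0834,0,0,0,-0.1025,-0.0834,0,0,0,-0.1025,-0.0834,0,0,0,-0.1025,-0.0834,0,0,0,-0.1025,-0.0834,0,0,0,-0.1025,-0.0834,0,0,0,-0.1025,-0.0834,0,0,0,-0.1025,-0.0834,0,0], grip_force=25)

```text
clock: 1.65
position: [0.5333, 0.093, 0.2267]
ee_rot: [-0.396, -3.116, -0.0]
force: [-0.6, 1.6, 0.1]
width: 1.001
```

>>> apply_moves(targets=[0,0,0,0,0.116,0,0,0,0,0.116,0,0,0,0,0.116,0,0,0,0,0.116,0,0,0,0,0.116,0,0,0,0,0.116,0,0,0,0,0.116,0,0,0,0,0.116,0,0,0,0,0.116,0,0,0,0,0.116,0,0,0,0,0])

```text
clock: 3.02
position: [0.5324, 0.0946, 0.2265]
ee_rot: [2.704, 1.599, -0.001]
force: [-0.1, 0.1, -0.3]
width: 1.001
```

```bash
cat >> h.py <<'E'
def st():
    s=arm.observe();r=R.from_rotvec(s['ee_rot']);m=r.as_matrix()
    print('t',s['clock'],'pos',s['position'].round(4),'yang',np.degrees(np.arctan2(m[1,1],m[0,1])).round(2),'z',m[:,2].round(3),'F',s['force'].round(1),'w',round(float(s['width']),3),'q',s['joints'].round(2))
    return s,r
def delta(s,r,target,jaw):
    d=r.inv().apply(np.array(target)-s['position']);m=r.as_matrix()
    a=np.degrees(np.arctan2(m[1,1],m[0,1]))-jaw;a=(a+90)%180-90
    print('shift/0.4',(d/.4).round(4),'turn/90',round(a/90,4))
E
python3 - <<'E'
from h import *
s,r=st(); im=eyes.get_image('wrist');cv2.imwrite('pics/w1.png',im[:,:,::-1])
delta(s,r,[.5323,.0935,.2],-28.7)
E
```

```text
t 3.025 pos [0.5324 0.0946 0.2265] yang -28.81 z [-0. -0. -1.] F [-0.1  0.1 -0.3] w 1.001 q [-0.8   0.34  0.7   1.82 -0.25  1.07 -0.51]
shift/0.4 [-0.0025  0.0012  0.0663] turn/90 -0.0012
```

View pics/w1.png

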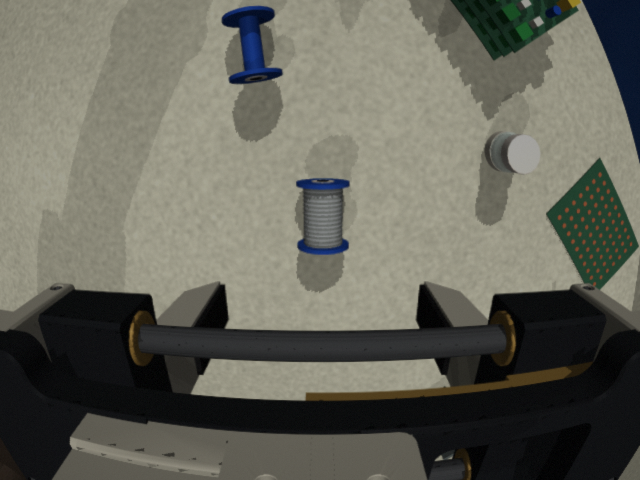

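The wrist view shows the reel upright in the picture, with its flange centres at about (323,184) and (323,246). It is parallel to the fingers and centred between them. I'll check this with the fisheye model.

```bash
cat >> h.py <<'E'
def wbp(s,r,u,v,z):
    p=eyes.camera_params('wrist');K=p['camera_matrix'];H=p['hand_eye']
    d=np.array([u-K[0,2],v-K[1,2]]);rr=np.hypot(*d);th=rr/K[0,0]
    c=np.array([*(d/rr*np.sin(th)),np.cos(th)])
    o=r.apply(H[:3,3])+s['position'];w=r.apply(H[:3,:3]@c);return o+w*(z-o[2])/w[2]
E
python3 - <<'E'
from h import *
s,r=st()
a=wbp(s,r,323,184,.026);b=wbp(s,r,323,246,.026);print(a,b,(a+b)/2,np.degrees(np.arctan2(*(a-b)[1::-1])))
print(wbp(s,r,303,215,.026),wbp(s,r,342.5,215,.026))
E
```

```text
t 3.075 pos [0.5324 0.0946 0.2265] yang -28.64 z [-0. -0. -1.] F [-0.2 -0.3  0. ] w 0.997 q [-0.8   0.34  0.7   1.82 -0.25  1.07 -0.51]
[0.54673912 0.11930129 0.026     ] [0.5166511  0.06410642 0.026     ] [0.53169511 0.09170386 0.026     ] 61.40416356369333
[0.51465167 0.1017048  0.026     ] [0.54888657 0.08299843 0.026     ]
```

>>> apply_moves(targets=[0,-0.004,0,0.08,0,0,0,0,0.08,0,0,0,0,0.08,0,0,0,0,0.08,0,0,0,0,0.08,0,0,0,0,0.06,0,0,0,0,0.05,0,0,0,0,0.036,0,0,0,0,0,0,0,0,0,0,0])

```text
clock: 4.32
position: [0.5322, 0.0931, 0.0089]
ee_rot: [2.705, 1.598, 0.001]
force: [-0.0, -0.7, 0.4]
width: 0.998
```

```bash
python3 - <<'E'
from h import *
s,r=st(); im=eyes.get_image('wrist');cv2.imwrite('pics/w2.png',im[:,:,::-1])
im=eyes.get_image('side');cv2.imwrite('pics/s2.png',cv2.resize(im[130:330,200:440,::-1],None,fx=3,fy=3))
E
```

```text
t 4.325 pos [0.5322 0.0931 0.0089] yang -28.85 z [ 0.001  0.    -1.   ] F [-0.  -0.7  0.4] w 0.998 q [-0.62  0.63  0.5   2.02 -0.51  0.62 -0.29]
```

View pics/w2.png

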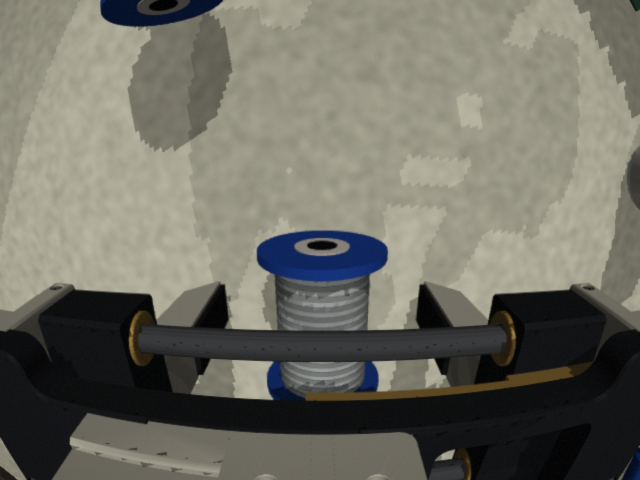

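View pics/s2.png

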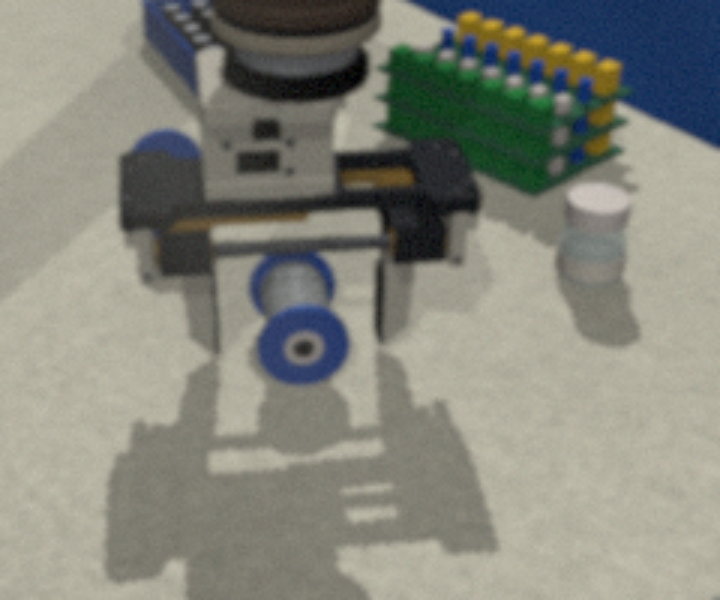

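Both views show the reel centred between the open fingers. In the wrist view its axis is at column 322 and the fingers are at 220 and 425. I'll close on it.

>>> apply_moves(targets=[0.4,0,0,0,0,0.4,0,0,0,0,0.5,0,0,0,0,0.6,0,0,0,0,0.8,0,0,0,0,0.8,0,0,0,0,0.8,0,0,0,0,0.8,0,0,0,0], grip_force=25)

```text
clock: 5.42
position: [0.5318, 0.093, 0.0083]
ee_rot: [2.705, 1.597, 0.0]
force: [0.5, 0.0, -0.6]
width: 0.411
```

```bash
python3 - <<'E'
from h import *
s,r=st(); im=eyes.get_image('wrist');cv2.imwrite('pics/w3.png',im[:,:,::-1])
E
```

```text
t 5.425 pos [0.5318 0.093  0.0083] yang -28.89 z [ 0.  0. -1.] F [ 0.5  0.  -0.6] w 0.411 q [-0.62  0.63  0.5   2.02 -0.51  0.62 -0.29]
```

View pics/w3.png

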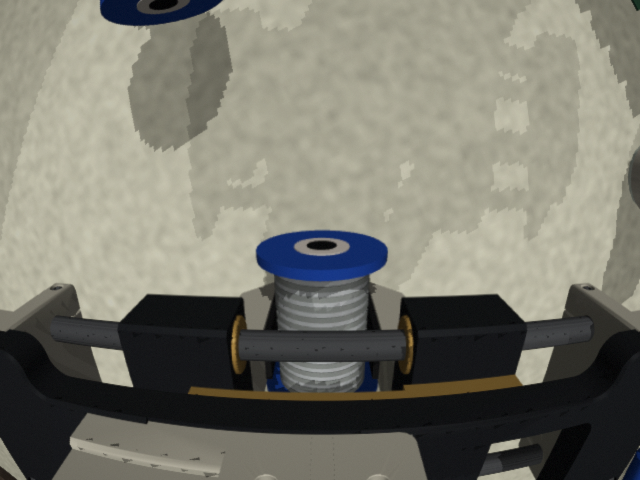

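The wrist view shows the wire gripped between both pads at a width of 38 mm. The flanges are clear of the fingers, and the empty reel has not moved. Lifting and carrying next.

>>> apply_moves(targets=[0.8,0,0,-0.03,0,0.8,0,0,-0.06,0,0.8,0,0,-0.08,0,0.8,0,0,-0.08,0,0.8,0,0,-0.08,0,0.8,0,0,-0.05,0,0.8,-0.076,0.042,0,0,0.8,-0.076,0.042,0,0,0.8,-0.076,0.042,0,0,0.8,-0.076,0.042,0,0,0.8,-0.076,0.042,0,0,0.8,-0.076,0.042,0,0,0.8,-0.076,0.042,0,0,0.8,-0.076,0.042,0,0,0.8,-0.076,0.042,0,0,0.8,-0.076,0.042,0,0])

```text
clock: 7.48
position: [0.5316, -0.2552, 0.1609]
ee_rot: [-2.705, -1.597, -0.0]
force: [0.6, 1.5, -1.6]
width: 0.408
```

>>> apply_moves(targets=[0.8,0,0,0,-0.072,0.8,0,0,0,-0.072,0.8,0,0,0,-0.072,0.8,0,0,0,-0.072,0.8,0,0,0,-0.072,0.8,0,0,0,-0.07,0.8,0,0,0,0,0.8,0,0,0,0])

```text
clock: 8.48
position: [0.5318, -0.2543, 0.1606]
ee_rot: [-2.026, -2.401, -0.0]
force: [0.5, -0.2, -2.0]
width: 0.407
```

```bash
python3 - <<'E'
from h import *
s,r=st(); 
for n in('wrist','side','scene'):
    im=eyes.get_image(n);cv2.imwrite(f'pics/{n}4.png',im[:,:,::-1])
delta(s,r,[.5317,-.2544,.1],9.86)
E
```

```text
t 8.475 pos [ 0.5318 -0.2543  0.1606] yang 9.66 z [-0.  0. -1.] F [ 0.5 -0.2 -2. ] w 0.407 q [ 0.01  0.47  0.5   1.77 -0.26  0.97  0.78]
shift/0.4 [-0.0003 -0.0004  0.1515] turn/90 -0.0022
```

View pics/wrist4.png

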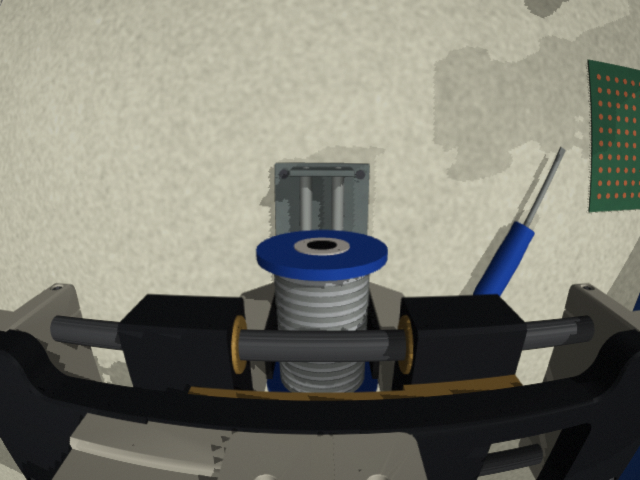

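View pics/side4.png

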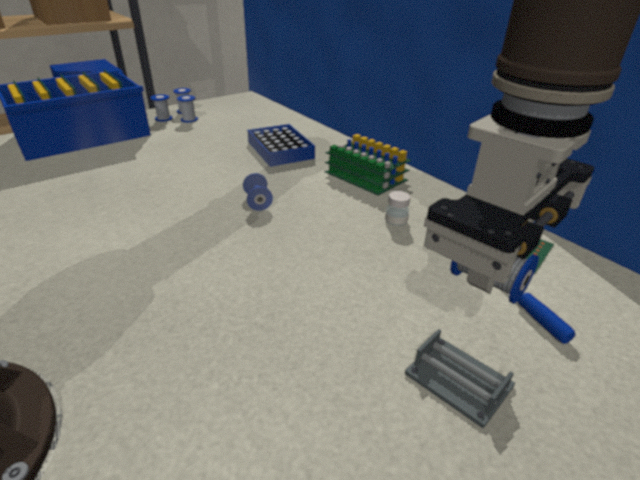

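View pics/scene4.png

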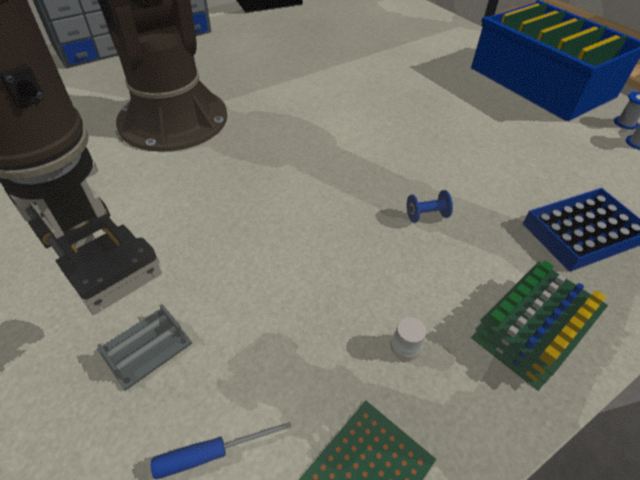

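In the wrist view the reel is held and the cradle is straight beneath it. The far base corners are at about (275,164) and (369,164), the bars are at columns 306 and 338, and the reel axis is at column 322. The empty reel hasn't moved in either fixed view. I'll check the far edge numerically, along with the reel's position along the jaws.

```bash
python3 - <<'E'
from h import *
s,r=st()
a=wbp(s,r,275,164,.008);b=wbp(s,r,369.5,164,.008);m=(a+b)/2;d=(b-a)[:2];w=np.linalg.norm(d);d/=w
print(a,b,w,np.degrees(np.arctan2(d[1],d[0])))
n=np.array([-d[1],d[0]]);print('centre',m[:2]-n*.053)
# held reel far flange outer face hole centre, in tool frame at pinch depth
h=wbp(s,r,322,246,s['position'][2]+.0188);print('hole tool',r.inv().apply(h-s['position']))
E
```

```text
t 8.625 pos [ 0.532  -0.2542  0.1604] yang 9.75 z [-0. -0. -1.] F [ 0.5  0.5 -2.2] w 0.407 q [ 0.01  0.47  0.5   1.77 -0.26  0.97  0.78]
[ 0.48378619 -0.20897301  0.008     ] [ 0.5616312 -0.1955909  0.008    ] 0.07898686775791625 9.754218109113664
centre [ 0.53168806 -0.25451576]
hole tool [ 0.03411888 -0.00088879 -0.01880001]
```

>>> apply_moves(targets=[0.8,0,0,0.07,0,0.8,0,0,0.07,0,0.8,0,0,0.06,0,0.8,0,0,0.05,0,0.8,0,0,0.04,0,0.8,0,0,0.03,0,0.8,0,0,0,0,0.8,0,0,0,0])

```text
clock: 9.62
position: [0.5324, -0.2546, 0.0329]
ee_rot: [2.023, 2.402, 0.0]
force: [-0.2, -0.6, -3.3]
width: 0.409
```

>>> apply_moves(targets=[0.8,0,0,0.004,0,0.8,0,0,0.003,0,0.8,0,0,0.002,0,0.8,0,0,0,0])

```text
clock: 10.12
position: [0.5321, -0.2543, 0.0288]
ee_rot: [2.023, 2.403, 0.0]
force: [-1.2, 0.7, -0.3]
width: 0.407
```

```bash
python3 - <<'E'
from h import *
s,r=st()
im=eyes.get_image('side');cv2.imwrite('pics/s5.png',cv2.resize(im[260:440,360:560,::-1],None,fx=3.3,fy=3.3))
im=eyes.get_image('scene');cv2.imwrite('pics/a5.png',cv2.resize(im[240:420,50:250,::-1],None,fx=3.3,fy=3.3))
E
```

```text
t 10.125 pos [ 0.5321 -0.2543  0.0288] yang 9.82 z [ 0.  0. -1.] F [-1.2  0.7 -0.3] w 0.407 q [ 0.08  0.63  0.41  1.88 -0.37  0.7   0.87]
```

View pics/s5.png

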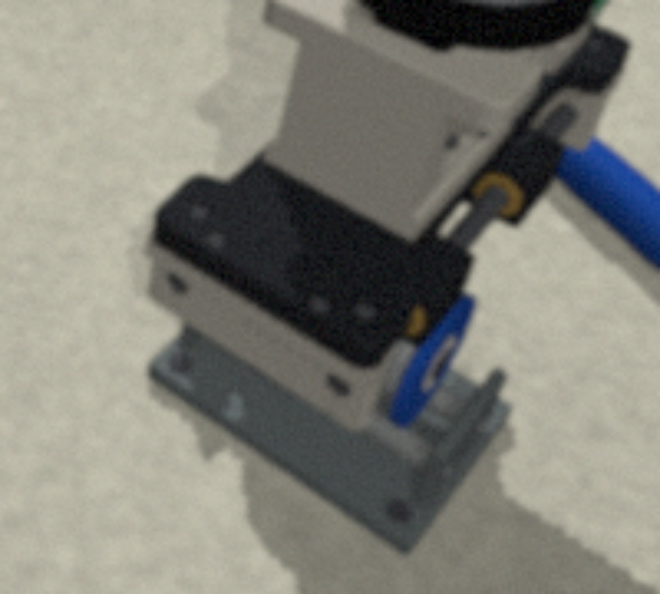

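View pics/a5.png

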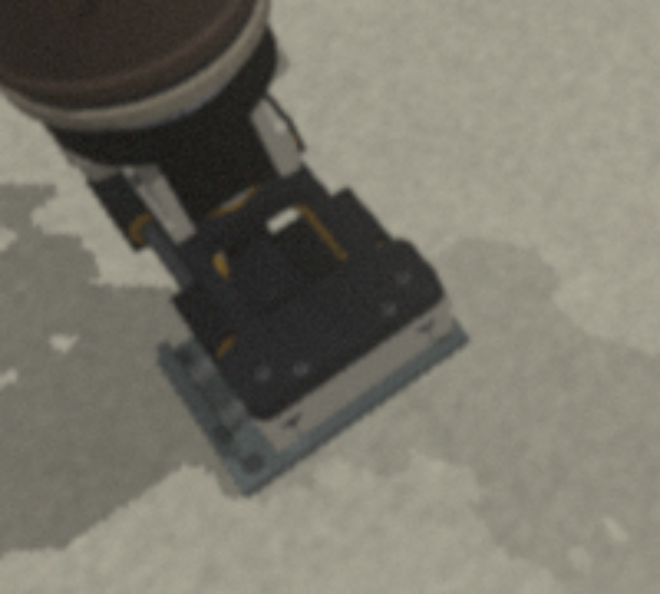

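The side view shows the flange down on the bars, inside the cheek. The downward load dropped from about −3 N to −0.3 N, so the bars now carry the reel. I'll release and lift.

>>> apply_moves(targets=[0.5,0,0,0,0,0.4,0,0,0,0,0.2,0,0,0,0,0,0,0,0,0,0,0,0,0,0,0,0,0,0,0,0,0,0,0,0])

```text
clock: 11.1
position: [0.532, -0.2543, 0.0287]
ee_rot: [-2.023, -2.403, -0.0]
force: [-0.8, 0.1, 0.3]
width: 0.994
```

>>> apply_moves(targets=[0,0,0,-0.03,0,0,0,0,-0.05,0,0,0,0,-0.08,0,0,0,0,-0.1,0,0,0,0,-0.1,0,0,0,0,-0.1,0,0,-0.1,0,0,0,0,-0.1,0,0,0,0,0,0,0,0])

```text
clock: 12.22
position: [0.5446, -0.3369, 0.2137]
ee_rot: [2.028, 2.397, -0.003]
force: [1.1, 0.2, 0.8]
width: 1.0
```

```bash
python3 - <<'E'
from h import *
s,r=st()
im=eyes.get_image('wrist');cv2.imwrite('pics/w6.png',im[:,:,::-1])
im=eyes.get_image('side');cv2.imwrite('pics/s6f.png',im[:,:,::-1]);cv2.imwrite('pics/s6.png',cv2.resize(im[310:430,390:530,::-1],None,fx=5,fy=5))
im=eyes.get_image('scene');cv2.imwrite('pics/a6f.png',im[:,:,::-1]);cv2.imwrite('pics/a6.png',cv2.resize(im[280:400,80:220,::-1],None,fx=5,fy=5))
a=cv2.imread('pics/scene0.png')[180:235,390:460].astype(int);print(np.abs(a-im[180:235,390:460,::-1]).mean())
E
```

```text
t 12.225 pos [ 0.5446 -0.3369  0.2137] yang 9.55 z [ 0.    -0.003 -1.   ] F [1.1 0.2 0.8] w 1.0 q [ 0.12  0.5   0.53  1.58 -0.27  1.13  0.88]
7.591168831168831
```

View pics/w6.png

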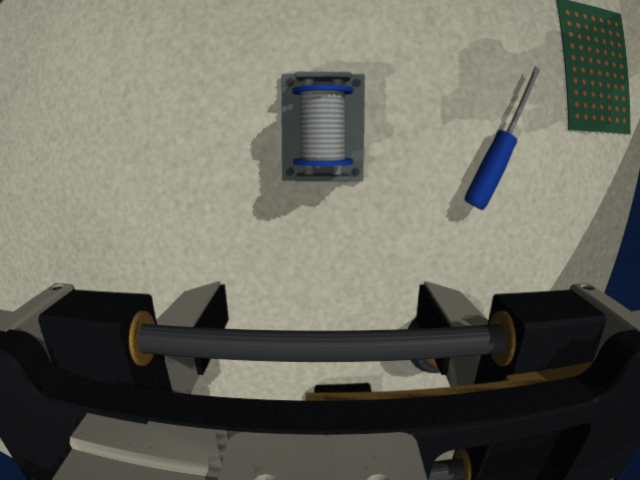

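View pics/s6.png

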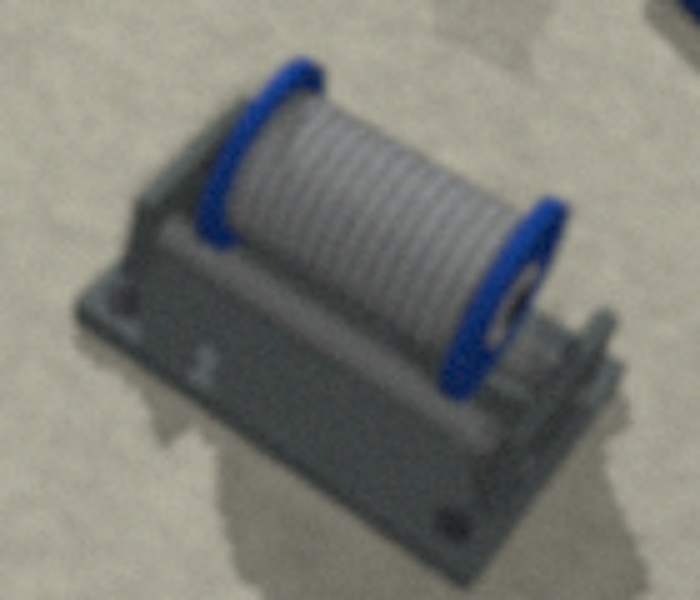

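View pics/a6.png

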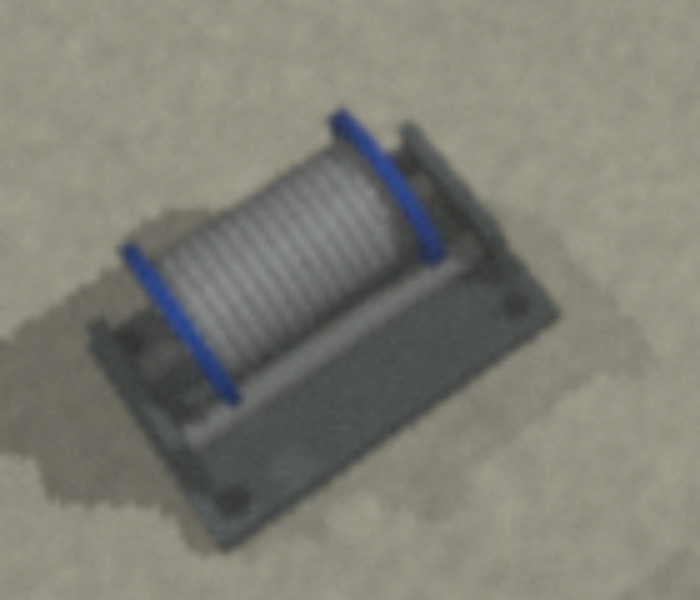

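View pics/a6f.png

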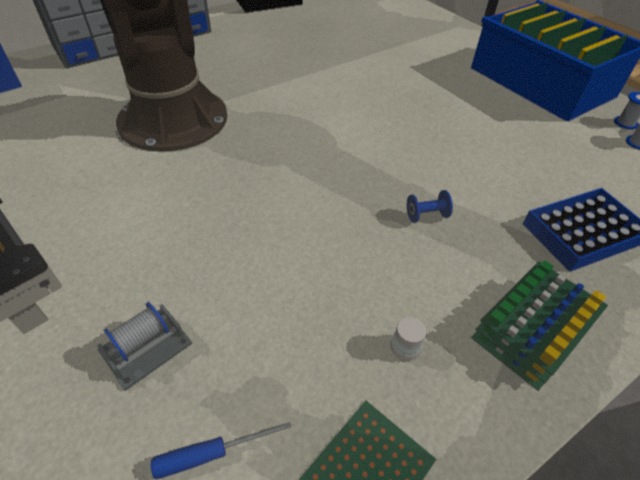

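The wrist view shows the reel on both bars, with flanges at rows 90 and 162 between cheeks at rows 78 and 175, centred at column 323. The side and scene views agree. The empty reel is still at (429,207). I'll let one still row pass and hand in.

>>> apply_moves(targets=[0,0,0,0,0,0,0,0,0,0])

```text
clock: 12.62
position: [0.5458, -0.3321, 0.2128]
ee_rot: [-2.022, -2.404, -0.001]
force: [-0.7, 0.2, 0.4]
width: 0.999
```

```bash
python3 - <<'E'
from h import *
s,r=st()
im=eyes.get_image('side')
print('change since last look',np.abs(im[310:430,390:530,::-1].astype(int)-cv2.imread('pics/s6f.png')[310:430,390:530]).mean())
a=wbp(s,r,323,90,.05);b=wbp(s,r,323.5,162,.05);print((a+b)/2,np.degrees(np.arctan2(*(a-b)[1::-1])))
arm.sign_off()
E
```

```text
t 12.625 pos [ 0.5458 -0.3321  0.2128] yang 9.88 z [ 0.  0. -1.] F [-0.7  0.2  0.4] w 0.999 q [ 0.12  0.5   0.52  1.59 -0.27  1.13  0.88]
change since last look 2.8492063492063493
[ 0.53191917 -0.24875368  0.05      ] 100.29632025313299
the job is handed in; nothing more can be done
```

The full reel is in the feed cradle, resting on both bars between the cheeks, and the job was handed in at about 12.7 s. I gripped it across the wound wire at 25 N, carried it over, turned it in line with the bars, lowered it until they took its weight, then let go and backed off.

- **Position:** the last wrist measurement put the reel's centre at (0.532, -0.249) m, against a cradle middle of (0.532, -0.254) m. That is under 1 mm off across the bars and about 5 mm off along them, within the 10 and 15 mm limits. The 5 mm is probably too high. I used pixel positions read in the picture before, and the arm had settled about 5 mm since then; the pose when I let go was within 1 mm.
- **Alignment:** its axis measured 100.3° against 99.9° for the bars.
- **Height and rest:** I did not measure the height separately. The side and scene views show both flanges down on the bars, and two side views about 0.4 s apart differed only slightly.
- **Empty reel:** it stayed at about pixel (429, 207) in the scene view. A pixel comparison with the starting picture gave a mean difference of 7.6 levels, probably from changed shadows, so I relied on its unchanged position.

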